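# Draw the focus target out to the mark for the camera under test and hold it

## Robot

A 6-joint arm with a two-finger parallel gripper is mounted at the origin on a cart in front of the work surface, level with it; the furniture and walls round the work are solid. World frame = base frame: x ahead of the robot, y to its left, z up, the work surface at z = 0. Lengths are in m, angles in rad, forces in N, time in s.
With the tool pointing down it reaches from about 0.35 to 0.975 m from the base axis. Payload 4.9 kg.
Tool frame: the origin (TCP) lies at the very end of the fingers, on their centre line; the grasp point (between the pads) lies 19 mm behind it; z points along the fingers, y is the line along which they close (so a half turn about z gives the same grasp; the last joint's range is limited). The gripper opens to 85 mm and grips with 20 to 120 N. Pads are 22 mm wide; open, the fingers measure 114 mm over their backs; the gripper's body (76 mm by 85 mm) begins 54 mm behind the grasp point. The pads swing forward as they close: fully open they stand 13 mm farther back than shut.
Start: joints at [1.036, 0.053, 1.613, -0, 1.476, -0.119], TCP at [0.252, 0.572, 0.211] pointing down, gripper open.
Joint ranges: [-3.01, 3.01], [-1.01, 2.22], [0.06, 2.58], [-1.02, 4.17], [0.09, 2.62], [-3.14, 3.14]. Speed limits (rad/s): [2.57, 2.57, 3.14, 3.14, 3.14, 3.14].

## Interface

Orientations are given as a rotation vector (axis times angle).
In Python, from station import ctrl, imaging gives the robot as it stands.
- The arm moves only by the tool play_rows, never from a script. Its argument "series" is a list of rows, each a list of 3 entries, a list of its own where there are three numbers: the opening, from 0 (shut) to 1 (fully open), then the shift along the tool's x, y, z each as a share of 0.05 m, from -1 to 1, then the turn, a rotation vector about the tool's x, y, z each as a share of 8 degrees, from -1 to 1. In form: [[grip, [dx, dy, dz], [ax, ay, az]], ...]. A call has 1 to 8 rows; each row shifts and turns the commanded pose from where the row before left it, along the tool's axes as they then stand; what a row does not reach is not made up. A row lasts 1/8 s, in which the tool goes at most 62.5 mm and 10.7 degrees, less where a joint would pass 70% of its speed; a pose out of reach is approached as far as the arm can. A call with a number of a shift or a turn outside -1 to 1 is refused whole. A call with a gripper value outside its range is refused whole. The fingers move at their own pace and stop on an object; "force" is the grip in N (left out, the last holds). Time passes only in rows, so rows that do not move let the fingers close. It gives the time, the measured TCP pose, the force, the opening and the grip force at its end, in the units of the state.
- ctrl.get_obs(): the state, without advancing time (a new reading comes with each control period).
- imaging.get_image(name): name is "scene" or "top"; returns a dict with "color" (480x640x3 uint8, blue, green, red), "fx", "fy", "cx", "cy" (pixels), "extrinsics" (4x4, takes a point from world to camera coordinates). Camera axes: x right, y down, z forward; pixel columns grow to the right and rows downward; lengths in m; the calibration is good to about 2 mm. A picture is of the moment at which its call begins. There is no depth.
- ctrl.finish_job(): hands the job in; it is judged then, once.
The state is a dict: "t": time; "q": joint angles; "dq": joint speeds; "effort": joint torques, N m; "tool_pos": TCP position; "tool_rot": TCP orientation; "contact_force": force on the tool from outside, world axes, zero at the start; "wrist_torque": the same for the moment, N m; "opening": finger opening in m; "grip_force": force on a finger pad.
Only numpy, scipy, OpenCV 4.12 (cv2) and the standard library are available. Lean on these libraries where they do the work, as an engineer would, in place of code of your own. Each camera call takes 0.05 s, during which the arm holds its last target. There are 200 camera calls.

## Task

Look which camera stands on the round yellow place beside the focus stand, then pull the orange target paddle, with its sprung brass rod, out of the tube until the ring for that camera has just come fully out of the tube mouth: the white ring (the first to appear) for the white dome camera, the black ring (the second) for the glossy black eyeball camera. The spring pulls the rod back in, so keep hold and finish with the gripper still holding the target steadily at that mark. Do not shift either of the two cameras.

Things in the scene. Friction and masses are not known exactly. Their poses are not given: they have to be found in the camera images.
- rod_stand: the focus stand, fixed to the table: aluminium base plate 160 x 70 x 10 mm with two grey saddles (up to 80 mm high) that carry a level blue tube (21 mm thick, axis 65 mm above the table) along the stand's x axis. Origin: centre of the base plate's underside, on the table. The rod comes out of the tube towards the stand's -x; a flat round yellow disc (168 mm across, under 2 mm high), where the camera under test stands, lies beside the base plate on its -y side
- tube_mouth (a point): centre of the tube's open end (a steel ferrule 24 mm across), 70 mm from the stand's origin towards -x and 65 mm above the table; axes as the stand's
- camera_place (a point): centre of the round yellow place, on the table, 120 mm from the stand's origin towards its -y and 10 mm towards its +x; the camera under test stands centred on it, the other camera stands at least 0.3 m away from it
- paddle_grip (a point): point in the middle of the orange target paddle, 112 mm above the table; it travels with the rod. The paddle is an upright plate, 12 mm thick along the stand's x, 30 mm wide along the stand's y, from 50 to 135 mm above the table, with a black-and-white four-field pattern on both faces; at rest its middle is 55 mm in front of the tube mouth. The 10 mm brass rod joins it 65 mm above the table. Axes as the stand's
- target_rod (a joint): how far the rod is drawn out of the tube, in m, along the stand's -x: 0 at rest (where it starts), stop at 0.115. The rod does not turn. A spring draws it back in, about 3 N at 0 rising evenly by 0.6 N per 10 mm (about 6 N at 50 mm, 8.4 N at 90 mm). Two rings, each 8 mm wide and 17 mm across, are hidden in the tube at rest: the white ring's rear edge is level with the tube mouth at 0.050, the black ring's at 0.090
- dome_white: white dome camera with a black dome on top, 141 mm across and 95 mm high, loose; origin: centre of its underside. It belongs to the white ring
- housing_black: glossy black eyeball camera housing, 120 mm across and 119 mm high, loose; origin: centre of its underside. It belongs to the black ring
Mind the look-alikes: they are no part of the job. What is shaped like the housing_black but purple is not meant.

How it is judged:
By the outcome, as a careful person would: the job done as asked, in the order asked, and still so for the second after the job is handed in, while the arm keeps its last pose, push and grip.
It also fails if it takes over 40 s, if anything falls off the work surface, if the arm or the gripper's body presses on something with over 40 N, if the wrist force passes 120 N, or if a joint passes its speed limit or range.

## Working session

There is one attempt and no reset: what is moved stays moved. The work goes in short steps, Python scripts to look and compute and a tool call to move; the robot and the scene stay as the last step left them, time stands still between calls to the robot, and variables do not carry over. Pictures are saved under pics/ and viewed, at most 10 in all, crops included, and the job is handed in when it is done.

Besides the shell and the picture viewer there is one more tool, called after "Emit:" by a JSON object that holds its "fn" and its "kwargs". play_rows: Moves the arm, as the interface text tells. Shift numbers are shares of 0.05 m and turn numbers shares of 8 degrees, none past 1 either way. Its arguments: {"type":"object","properties":{"series":{"type":"array"},"force":{"type":"number"}},"required":["series"]}

```bash
mkdir -p pics; cat > h.py <<'E'
import sys; sys.path.insert(0,'.')
import numpy as np, cv2
from station import ctrl, imaging
def ray(im,u,v):
    E=np.array(im["extrinsics"]);R=E[:3,:3];t=E[:3,3]
    d=R.T@np.array([(u-im["cx"])/im["fx"],(v-im["cy"])/im["fy"],1]);return -R.T@t,d
def onz(im,u,v,z):
    o,d=ray(im,u,v);return o+d*(z-o[2])/d[2]
def proj(im,p):
    E=np.array(im["extrinsics"]);c=E[:3,:3]@np.array(p)+E[:3,3]
    return np.array([im["fx"]*c[0]/c[2]+im["cx"],im["fy"]*c[1]/c[2]+im["cy"]])
E
python3 - <<'E'
from h import *
for n in("scene","top"):
    im=imaging.get_image(n);cv2.imwrite(f"pics/{n}0.png",im["color"]);np.save(f"{n}0.npy",im,allow_pickle=True)
    print(n,ray(im,320,240))
print(ctrl.get_obs())
E
```

```text
scene (array([0.21615006, 0.92125928, 1.46488574]), array([ 0.19379646, -0.47943991, -0.85593443]))
top (array([-0.10809844,  0.34820766,  1.81721972]), array([ 0.33503053, -0.12968438, -0.93333551]))
{'t': 0.1, 'q': array([ 1.03600303e+00,  5.33213764e-02,  1.61415229e+00, -2.95960130e-05,
        1.47601407e+00, -1.19023738e-01]), 'dq': array([ 0.0007997 , -0.00136074, -0.0040178 , -0.00062658,  0.00216743,
       -0.00010866]), 'effort': array([ 4.64693749e-04, -3.94901597e+01, -3.71363032e+01, -1.32874502e-04,
        3.94620394e-03, -2.57784343e-06]), 'tool_pos': array([0.25214415, 0.57121922, 0.2093697 ]), 'tool_rot': array([-6.48271009e-01, -3.07338464e+00,  2.83347389e-03]), 'contact_force': array([ 0.24064609, -0.21608803,  0.48516468]), 'wrist_torque': array([-0.04981449,  0.05979328,  0.04342431]), 'grip_force': 0.0, 'opening': 0.08526314718116776}
```

View pics/scene0.png

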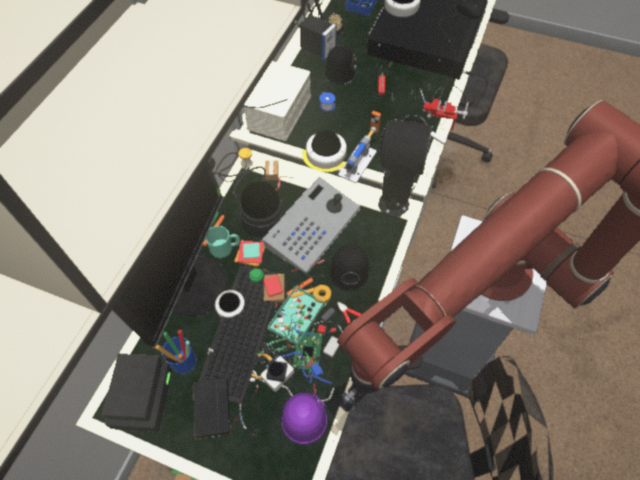

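View pics/top0.png

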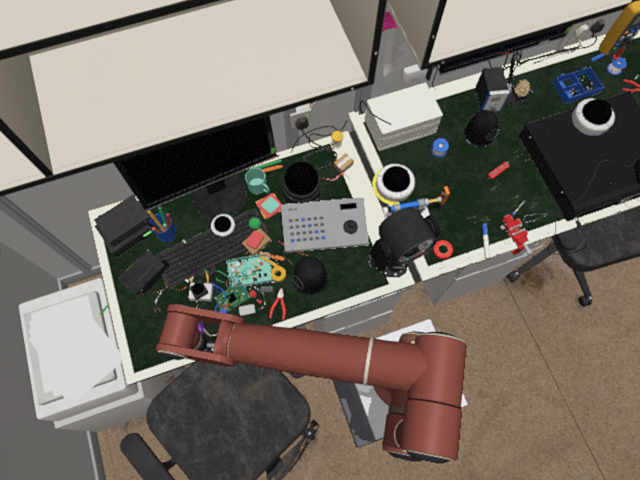

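The scene view shows the yellow disc at about (322,155) with a white dome on it. The stand is at about (365,150) with the orange paddle at (376,118). In the top view the dome is at (396,182), the tube at (410,205) and the paddle at (447,193). A purple ball lies at scene (304,418) and black housings at (350,267) and (341,65). I'll check the choice in one close crop of both views.

```bash
python3 - <<'E'
from h import *
a=np.load("scene0.npy",allow_pickle=True).item();b=np.load("top0.npy",allow_pickle=True).item()
A=cv2.resize(a["color"][90:210,290:430],None,fx=4,fy=4,interpolation=2)[:, :400+0*1] if 0 else cv2.resize(a["color"][95:205,295:395],None,fx=4,fy=4,interpolation=2)
B=cv2.resize(b["color"][150:260,365:465],None,fx=4,fy=4,interpolation=2)
cv2.imwrite("pics/crop.png",np.hstack([A,B]))
for im in(a,b):
    c=im["color"];h=cv2.cvtColor(c,cv2.COLOR_BGR2HSV)
    for nm,lo,hi in(("blue",(100,100,60),(125,255,255)),("yellow",(22,120,100),(34,255,255)),("orange",(5,140,80),(18,255,255))):
        n,l,s,ce=cv2.connectedComponentsWithStats(cv2.inRange(h,lo,hi))
        print(nm,[(s[i].tolist(),ce[i].round(1).tolist()) for i in range(1,n) if s[i][4]>25 and 280<ce[i][0]<470 and 90<ce[i][1]<260])
E
```

```text
blue [([319, 92, 17, 12, 152], [327.0, 97.6]), ([353, 143, 13, 15, 91], [359.3, 149.6])]
yellow [([303, 149, 43, 23, 175], [320.1, 164.1])]
orange [([371, 110, 10, 8, 46], [375.7, 113.2]), ([371, 121, 9, 11, 38], [375.4, 125.1])]
blue [([431, 138, 19, 20, 228], [440.0, 146.5]), ([400, 200, 19, 10, 112], [409.4, 204.2])]
yellow [([332, 131, 11, 10, 80], [336.8, 135.6]), ([372, 171, 28, 34, 148], [380.4, 191.7])]
orange [([440, 186, 10, 18, 83], [445.2, 193.9]), ([437, 243, 12, 12, 39], [442.7, 248.9])]
```

View pics/crop.png

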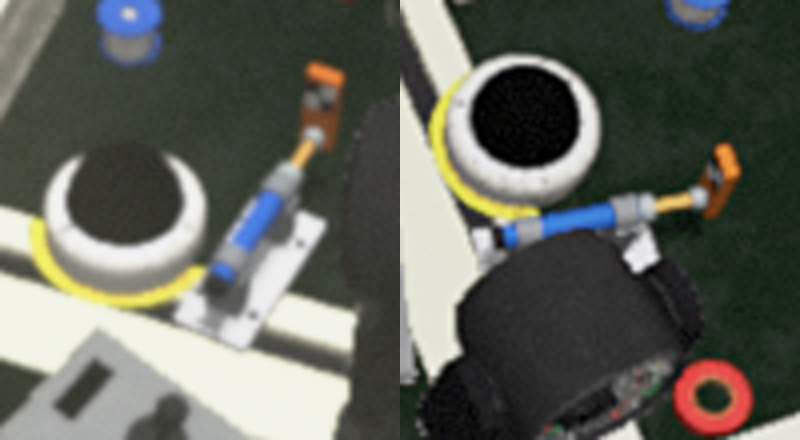

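White dome camera on the yellow disc at crop (120,230), so the white ring is the mark. The paddle is at crop left (322,105) and right (722,180), and the mouth is at left (296,172) and right (652,203). A black object overhangs near the stand, so I'll locate it as well.

```bash
python3 - <<'E'
from h import *
a=np.load("scene0.npy",allow_pickle=True).item();b=np.load("top0.npy",allow_pickle=True).item()
def tri(p,q):
    (o1,d1),(o2,d2)=ray(a,*p),ray(b,*q);s=np.linalg.lstsq(np.c_[d1,-d2],o2-o1,rcond=None)[0]
    x,y=o1+s[0]*d1,o2+s[1]*d2;return ((x+y)/2).round(4),np.linalg.norm(x-y).round(4)
A=lambda u,v:(295+u/4-.4,95+v/4-.4)
B=lambda u,v:(365+(u-400)/4-.4,150+v/4-.4)
for n,p,q in(("ptop",A(325,72),B(729,154)),("mouth",A(296,172),B(652,203)),("rear",A(222,270),B(505,237)),("rodjoint",A(313,137),B(700,198))):
    print(n,tri(p,q))
    for z in(.065,.135):print('  ',z,onz(a,*p,z).round(4),onz(b,*q,z).round(4))
print("plate corners scene", [onz(a,*A(u,v),.01)[:2].round(4) for u,v in((316,213),(326,225),(243,348),(176,318))])
for im in(a,b):print(proj(im,[.252,.572,.2]))
print("black obj",tri((404,123),(412,210)),tri((396,205),(383,262)))
for im,(u,v) in((a,(404,150)),(b,(405,235))):
    for z in(0,.2,.4,.6):print(z,onz(im,u,v,z).round(3))
# dome top etc
# yellow disc ellipse
for im in(a,b):
    h=cv2.cvtColor(im["color"],cv2.COLOR_BGR2HSV);m=cv2.inRange(h,(22,120,100),(34,255,255))
    v,u=np.nonzero(m);k=((u>300)&(u<347)&(v>148)&(v<173)) if im is a else ((u>371)&(u<401)&(v>170)&(v<206))
    P=np.array([onz(im,x,y,.002)[:2] for x,y in zip(u[k],v[k])])
    M=np.c_[2*P,np.ones(len(P))];s=np.linalg.lstsq(M,(P**2).sum(1),rcond=None)[0];print("disc",s[:2],np.sqrt(s[2]+s[:2]@s[:2]))
E
```

```text
ptop (array([ 0.5279, -0.3646,  0.1328]), np.float64(0.0042))
   0.065 [ 0.5415 -0.4286  0.065 ] [ 0.5557 -0.3942  0.065 ]
   0.135 [ 0.5253 -0.3611  0.135 ] [ 0.5292 -0.3645  0.135 ]
mouth (array([ 0.53  , -0.3065,  0.0684]), np.float64(0.0062))
   0.065 [ 0.5277 -0.3076  0.065 ] [ 0.5344 -0.309   0.065 ]
   0.135 [ 0.5122 -0.2461  0.135 ] [ 0.5087 -0.2828  0.135 ]
rear (array([ 0.5444, -0.1688,  0.0807]), np.float64(0.0049))
   0.065 [ 0.5506 -0.1826  0.065 ] [ 0.5478 -0.1726  0.065 ]
   0.135 [ 0.5338 -0.1274  0.135 ] [ 0.5216 -0.1518  0.135 ]
rodjoint (array([ 0.5265, -0.3529,  0.0624]), np.float64(0.0021))
   0.065 [ 0.5269 -0.3512  0.065 ] [ 0.5245 -0.3514  0.065 ]
   0.135 [ 0.5114 -0.2876  0.135 ] [ 0.4992 -0.3235  0.135 ]
plate corners scene [array([ 0.5081, -0.3168]), array([ 0.4955, -0.3069]), array([ 0.5184, -0.1526]), array([ 0.5826, -0.1621])]
[363.53016927 395.74001398]
[203.19560592 352.56690796]
black obj (array([ 0.3975, -0.1342,  0.3691]), np.float64(0.0239)) (array([ 0.3611, -0.0641,  0.0806]), np.float64(0.0148))
0 [ 0.406 -0.355  0.   ]
0.2 [ 0.38  -0.181  0.2  ]
0.4 [ 0.354 -0.006  0.4  ]
0.6 [0.328 0.168 0.6  ]
0 [ 0.459 -0.2    0.   ]
0.2 [ 0.397 -0.14   0.2  ]
0.4 [ 0.334 -0.08   0.4  ]
0.6 [ 0.272 -0.019  0.6  ]
disc [ 0.66091084 -0.23700031] 0.07393287890896055
disc [ 0.66081392 -0.23852659] 0.07488956500763194
```

```bash
python3 - <<'E'
from h import *
a=np.load("scene0.npy",allow_pickle=True).item();b=np.load("top0.npy",allow_pickle=True).item()
f=lambda im,u,v:cv2.convertScaleAbs(cv2.resize(im["color"][v:v+120,u:u+100],None,fx=4,fy=4,interpolation=2),alpha=2.5,beta=20)
cv2.imwrite("pics/lamp.png",np.hstack([f(a,355,100),f(b,350,170)]))
E
```

```text
(no output)
```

View pics/lamp.png

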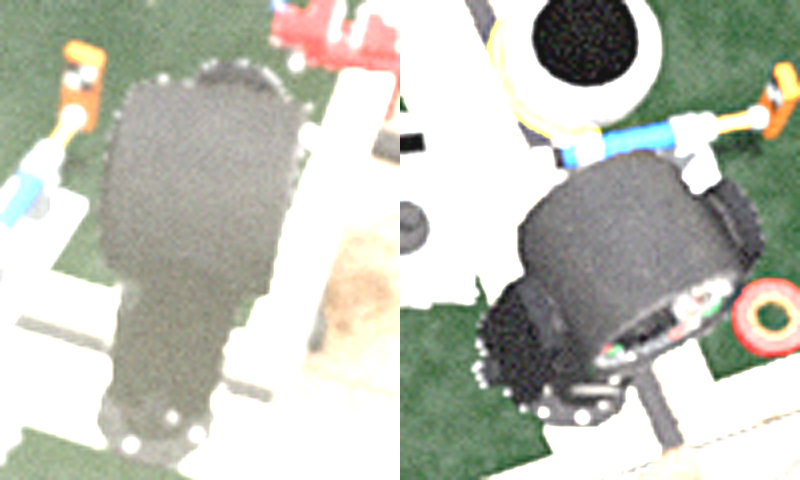

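The crop shows a black post device. Its base is at scene (392,207) and top (389,269), and its drum head has a right flange at scene (416,118) and top (436,225). I'll locate it for clearance.

```bash
python3 - <<'E'
from h import *
a=np.load("scene0.npy",allow_pickle=True).item();b=np.load("top0.npy",allow_pickle=True).item()
def tri(p,q):
    (o1,d1),(o2,d2)=ray(a,*p),ray(b,*q);s=np.linalg.lstsq(np.c_[d1,-d2],o2-o1,rcond=None)[0]
    x,y=o1+s[0]*d1,o2+s[1]*d2;return ((x+y)/2).round(3),np.linalg.norm(x-y).round(3)
A=lambda u,v:(355+u/4,100+v/4)
B=lambda u,v:(350+(u-400)/4,170+v/4)
for n,p,q in(("base",A(155,430),B(560,400)),("flange",A(245,72),B(745,225)),("headcentre",A(200,170),B(625,260)),("rimR",A(295,115),B(730,270)),("rimL",A(265,285),B(600,360)),("leftback",A(112,260),B(525,230)),("rightback",A(130,90),B(690,165))):
    print(n,tri(p,q))
print(onz(a,*A(155,430),0),onz(b,*B(560,400),0))
# tool axes now
from scipy.spatial.transform import Rotation as R
r=R.from_rotvec(ctrl.get_obs()["tool_rot"]).as_matrix();print(r.round(3))
E
```

```text
base (array([ 0.36 , -0.1  ,  0.002]), np.float64(0.012))
flange (array([ 0.362, -0.208,  0.313]), np.float64(0.012))
headcentre (array([ 0.367, -0.113,  0.305]), np.float64(0.01))
rimR (array([ 0.323, -0.176,  0.322]), np.float64(0.002))
rimL (array([ 0.307, -0.076,  0.255]), np.float64(0.005))
leftback (array([ 0.42 , -0.06 ,  0.256]), np.float64(0.015))
rightback (array([ 0.442, -0.208,  0.261]), np.float64(0.017))
[ 3.66235227e-01 -1.04712216e-01  2.22044605e-16] [ 0.35453665 -0.09834097  0.        ]
[[-0.915  0.404 -0.001]
 [ 0.404  0.915 -0.002]
 [ 0.    -0.002 -1.   ]]
```

```bash
python3 - <<'E'
from h import *
a=np.load("scene0.npy",allow_pickle=True).item();b=np.load("top0.npy",allow_pickle=True).item()
def tri(p,q):
    (o1,d1),(o2,d2)=ray(a,*p),ray(b,*q);s=np.linalg.lstsq(np.c_[d1,-d2],o2-o1,rcond=None)[0]
    x,y=o1+s[0]*d1,o2+s[1]*d2;return ((x+y)/2).round(3),np.linalg.norm(x-y).round(3)
for p,q in(((543,176),(370,361)),((365,358),(190,332)),((433,278),(235,340)),((600,130),(435,370))):print(tri(p,q))
f=lambda im,u,v:cv2.resize(im["color"][v:v+230,u:u+340],(400,270))
cv2.imwrite("pics/arm.png",np.hstack([f(a,300,90),f(b,150,240)]))
E
```

```text
(array([0.035, 0.169, 0.631]), np.float64(0.038))
(array([0.267, 0.56 , 0.417]), np.float64(0.001))
(array([0.181, 0.438, 0.59 ]), np.float64(0.026))
(array([-0.036,  0.058,  0.679]), np.float64(0.03))
```

View pics/arm.png

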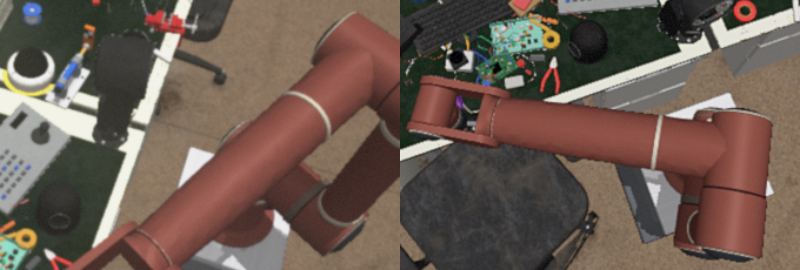

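The forearm's top is about 0.6 m high at the start, and the black head tops out at about 0.33 m, so I'll lift first, then yaw and swing over high.

Emit:
{"fn": "play_rows", "kwargs": {"series": [[1,[0,0,-1],[0,0,0]],[1,[0,0,-1],[0,0,0]],[1,[0,0,-1],[0,0,-0.97]],[1,[0,0,-1],[0,0,-0.97]],[1,[0,0,-1],[0,0,0]],[1,[0,0,-1],[0,0,0]],[1,[0,0,0],[0,0,0]]], "force": 60}}

```text
t: 0.98
tool_pos: [0.2526, 0.5721, 0.5163]
tool_rot: [0.227, 3.129, 0.013]
contact_force: [0.2, -0.1, 0.3]
opening: 0.0852
grip_force: 0.0
```

Emit:
{"fn": "play_rows", "kwargs": {"series": [[1,[-0.45,-0.98,0],[0,0,0]],[1,[-0.45,-0.98,0],[0,0,0]],[1,[-0.45,-0.98,0],[0,0,0]],[1,[-0.45,-0.98,0],[0,0,0]],[1,[-0.45,-0.98,0],[0,0,0]],[1,[-0.45,-0.98,0],[0,0,0]],[1,[-0.45,-0.98,0],[0,0,0]],[1,[-0.45,-0.98,0],[0,0,0]]]}}

```text
t: 1.98
tool_pos: [0.374, 0.1562, 0.5088]
tool_rot: [-0.227, -3.132, 0.001]
contact_force: [1.4, -0.2, 0.3]
opening: 0.0858
grip_force: 0.0
```

Emit:
{"fn": "play_rows", "kwargs": {"series": [[1,[-0.45,-0.98,0],[0,0,0]],[1,[-0.45,-0.98,0],[0,0,0]],[1,[-0.45,-0.98,0],[0,0,0]],[1,[-0.45,-0.98,0],[0,0,0]],[1,[-0.45,-0.98,0],[0,0,0]],[1,[-0.45,-0.98,0],[0,0,0]],[1,[-0.45,-0.98,0],[0,0,0]],[1,[0,0,0],[0,0,0]]]}}

```text
t: 2.98
tool_pos: [0.4805, -0.2073, 0.5062]
tool_rot: [-0.234, -3.127, -0.004]
contact_force: [-0.3, 0.3, -0.3]
opening: 0.0858
grip_force: 0.0
```

Emit:
{"fn": "play_rows", "kwargs": {"series": [[0.6,[-0.44,-0.99,0],[0,0,0]],[0.6,[-0.44,-0.99,0],[0,0,0]],[0.6,[-0.44,-0.99,0],[0,0,0]],[0.6,[0,0,1],[0,0,0]],[0.6,[0,0,1],[0,0,0]],[0.6,[0,0,1],[0,0,0]],[0.6,[0,0,1],[0,0,0]],[0.6,[0,0,0],[0,0,0]]]}}

```text
t: 3.98
tool_pos: [0.522, -0.358, 0.3035]
tool_rot: [-0.225, -3.124, -0.012]
contact_force: [-0.2, -0.1, -0.0]
opening: 0.0515
grip_force: 0.0
```

```bash
python3 - <<'E'
from h import *
print(ctrl.get_obs()["tool_pos"],ctrl.get_obs()["q"])
for n,u,v in(("scene",330,20),("top",370,90)):
    im=imaging.get_image(n);cv2.imwrite(f"pics/{n}1f.png",im["color"]);np.save(f"{n}1.npy",im,allow_pickle=True)
A=cv2.imread("pics/scene1f.png");B=cv2.imread("pics/top1f.png")
cv2.imwrite("pics/v1.png",np.hstack([cv2.resize(A[50:290,260:460],(400,480)),cv2.resize(B[100:340,340:540],(400,480))]))
E
```

```text
[ 0.52201856 -0.35799736  0.30353748] [-7.18705958e-01  4.18701332e-02  1.47096912e+00  1.77532359e-04
  1.64092958e+00 -2.14542137e+00]
```

View pics/v1.png

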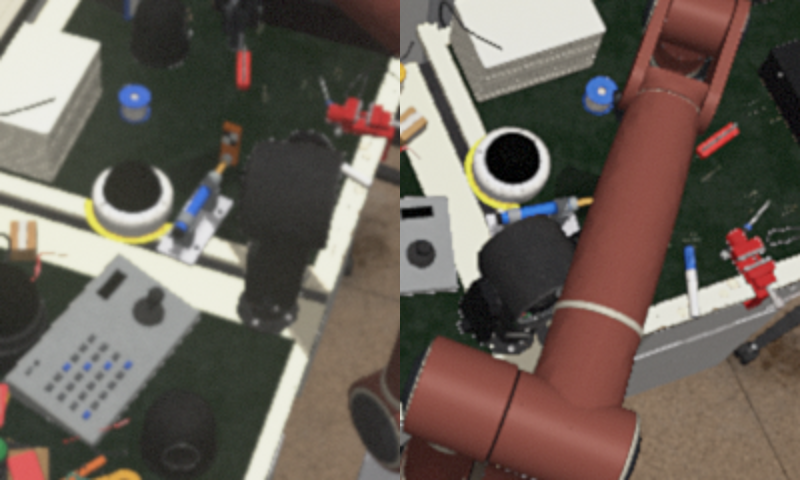

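The view shows the paddle clear at left crop (230,140), and the forearm passes to the side of and above the black head. I'll descend.

Emit:
{"fn": "play_rows", "kwargs": {"series": [[0.6,[-0.09,-0.07,1],[0,0,0]],[0.6,[0,0,1],[0,0,0]],[0.6,[0,0,1],[0,0,0]],[0.6,[0,0,0],[0,0,0]],[0.6,[0,0,0],[0,0,0]]]}}

```text
t: 4.7
tool_pos: [0.53, -0.3664, 0.1652]
tool_rot: [0.227, 3.128, -0.006]
contact_force: [-0.1, 0.5, 0.2]
opening: 0.0511
grip_force: 0.0
```

```bash
python3 - <<'E'
from h import *
im=imaging.get_image("scene");A=im["color"];np.save("scene2.npy",im,allow_pickle=True)
p=proj(im,ctrl.get_obs()["tool_pos"]);print(p,proj(im,[.526,-.362,.135]))
cv2.imwrite("pics/v2.png",cv2.resize(A[70:190,310:430],(600,600),interpolation=2))
E
```

```text
[375.7293075  104.44623561] [375.73390127 112.35265523]
```

View pics/v2.png

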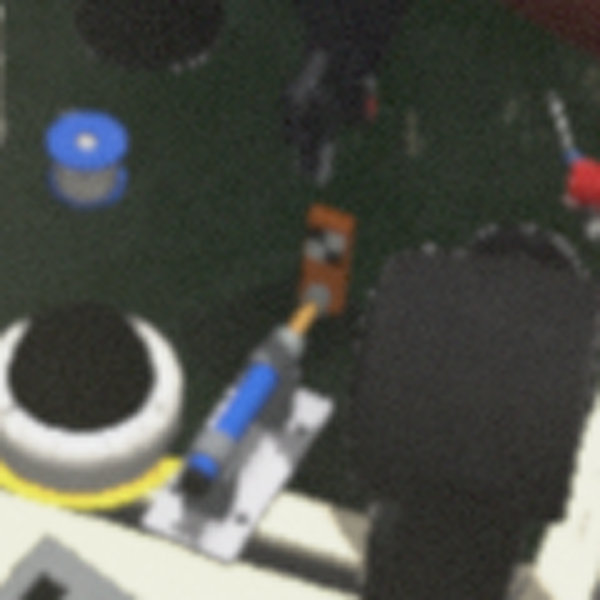

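The fingers, at crop (320,165), are right over the paddle top at (332,215). Descending to grasp height.

Emit:
{"fn": "play_rows", "kwargs": {"series": [[0.6,[0.07,0.07,0.5],[0,0,0]],[0.6,[0,0,0.5],[0,0,0]],[0.6,[0,0,0.44],[0,0,0]],[0.6,[0,0,0],[0,0,0]]]}}

```text
t: 5.25
tool_pos: [0.5248, -0.3607, 0.088]
tool_rot: [-0.227, -3.132, -0.001]
contact_force: [-0.1, -0.4, 0.2]
opening: 0.0511
grip_force: 0.0
```

Emit:
{"fn": "play_rows", "kwargs": {"series": [[0,[0,0,0],[0,0,0]],[0,[0,0,0],[0,0,0]],[0,[0,0,0],[0,0,0]],[0,[0,0,0],[0,0,0]],[0,[0,0,0],[0,0,0]],[0,[0,0,0],[0,0,0]],[0,[0,0,0],[0,0,0]]], "force": 60}}

```text
t: 6.12
tool_pos: [0.526, -0.361, 0.0903]
tool_rot: [0.226, 3.132, -0.001]
contact_force: [-0.3, 3.0, 6.1]
opening: 0.0108
grip_force: 59.2
```

Emit:
{"fn": "play_rows", "kwargs": {"series": [[0,[0,0.06,0],[0,0,0]],[0,[0,0,0],[0,0,0]],[0,[0,0,0],[0,0,0]]]}}

```text
t: 6.5
tool_pos: [0.5261, -0.3606, 0.0904]
tool_rot: [0.227, 3.131, -0.009]
contact_force: [-1.1, -5.3, 4.0]
opening: 0.0107
grip_force: 59.1
```

Emit:
{"fn": "play_rows", "kwargs": {"series": [[0,[0,0.06,0],[0,0,0]],[0,[0,0,0],[0,0,0]],[0,[0,0,0],[0,0,0]]]}}

```text
t: 6.88
tool_pos: [0.5261, -0.3606, 0.0905]
tool_rot: [0.228, 3.13, -0.018]
contact_force: [-1.3, -14.9, 0.5]
opening: 0.0107
grip_force: 59.1
```

The inner stop is found: rest TCP is (0.526,-0.3606). Now I'll pull gently along the stand's -x.

Emit:
{"fn": "play_rows", "kwargs": {"series": [[0,[0,-0.19,0],[0,0,0]],[0,[0,-0.19,0],[0,0,0]],[0,[0,-0.19,0],[0,0,0]],[0,[0,-0.19,0],[0,0,0]],[0,[0,-0.19,0],[0,0,0]],[0,[0,-0.19,0],[0,0,0]],[0,[0,0,0],[0,0,0]],[0,[0,0,0],[0,0,0]]]}}

```text
t: 7.88
tool_pos: [0.5194, -0.4105, 0.0903]
tool_rot: [0.226, 3.13, 0.002]
contact_force: [2.9, 5.0, 7.9]
opening: 0.0108
grip_force: 60.1
```

```bash
python3 - <<'E'
from h import *
P=[]
for i in range(3):
    im=imaging.get_image("scene");o=ctrl.get_obs();P.append(np.r_[o["tool_pos"],o["contact_force"]])
print(np.round(P,4))
cv2.imwrite("pics/s3.png",im["color"])
im2=imaging.get_image("top")
f=lambda c,u,v:cv2.resize(c[v:v+75,u:u+50],(400,600),interpolation=2)
cv2.imwrite("pics/v3.png",np.hstack([f(im["color"],345,105),f(im2["color"],400,170)]))
E
```

```text
[[ 0.5194 -0.4105  0.0903  0.8245  5.0466  6.3018]
 [ 0.5195 -0.4104  0.0903  1.8789  4.8463  7.0842]
 [ 0.5194 -0.4104  0.0903  1.7214  5.2786  7.2413]]
```

View pics/v3.png

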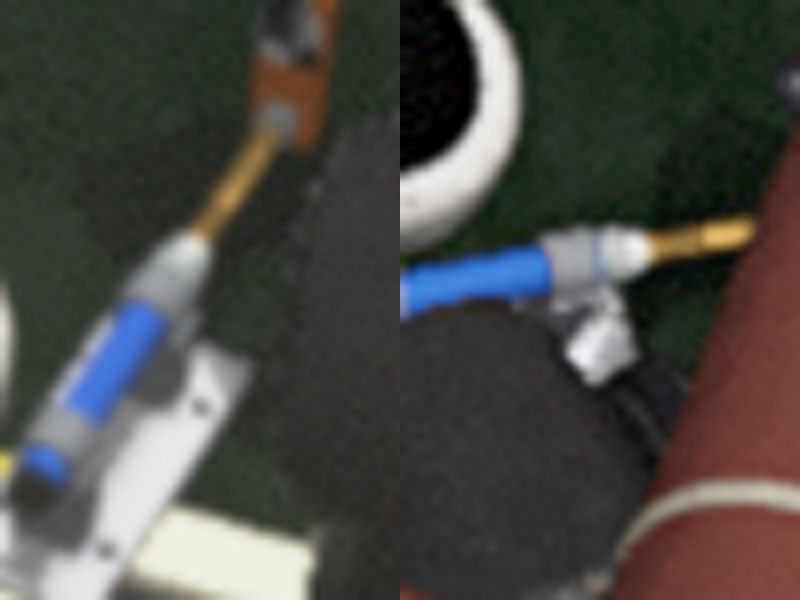

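White ring visible just outside the ferrule (left (190,245), right (630,245)), with brass rod beyond; no black ring yet. The draw is about 50.2 mm, so I'll add a touch more than 1 mm to have the ring fully out.

Emit:
{"fn": "play_rows", "kwargs": {"series": [[0,[0,-0.03,0],[0,0,0]],[0,[0,0,0],[0,0,0]],[0,[0,0,0],[0,0,0]],[0,[0,0,0],[0,0,0]]]}}

```text
t: 8.57
tool_pos: [0.5193, -0.4118, 0.0903]
tool_rot: [0.225, 3.13, 0.002]
contact_force: [2.0, 5.0, 6.6]
opening: 0.0106
grip_force: 60.0
```

```bash
python3 - <<'E'
from h import *
c0=np.load("scene0.npy",allow_pickle=True).item()["color"].astype(int)
im=imaging.get_image("scene");o=ctrl.get_obs();p=o["tool_pos"];print(p,np.hypot(p[0]-.5261,p[1]+.3606),o["contact_force"],o["grip_force"])
d=abs(im["color"].astype(int)-c0).sum(2)>90
print("dome change px",d[130:175,300:347].sum(),"black cam change",d[245:290,330:370].sum())
E
```

```text
[ 0.51928799 -0.41178161  0.09028005] 0.051632939342634035 [1.43095921 5.74547796 7.20360269] 60.041940808296204
dome change px 0 black cam change 0
```

Draw is 51.6 mm, held steadily at 60 N, and neither camera has moved. Handing in.

```bash
python3 -c "
from h import *
print(ctrl.finish_job())"
```

```text
the job is handed in; nothing more can be done
None
```

The white dome camera stands on the yellow place, so I pulled the target out about 51.6 mm, where the white ring is just fully out of the tube mouth. The gripper still holds it steadily there, neither camera moved, and the job is handed in (no verdict was returned).

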